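# Load a valve ball into the spring seat stand and hold it compressed

## Task

Get the blue spring test stand ready by pushing its black sensor plug fully home in its socket. Then take the valve ball that has the stem, seat it stem-up in the sprung ring of the stand, and press it straight down as far as the ring will go. Finish while still holding the ball pressed fully down, never let it tip over, and leave the flange, the brass bush and the valve body where they are.

Things in the scene. Friction and masses are not known exactly. Their poses are not given: they have to be found in the camera images.
- stand: blue test stand fixed to the bench: plate 110 x 236 x 12 mm; origin at the centre of its underside, z up, y along the plate's length. On it, 56 mm towards its -y end, a blue pot (88 mm across, rim 40 mm above the bench) with a coil spring carrying the sprung ring; 60 mm towards its +y end an aluminium socket block 56 x 56 mm, top 52 mm above the bench, carrying the black sensor plug. It turns up to about 34 degrees either way.
- cradle_top (a point): centre of the opening of the sprung ring, level with the ring's upper face: a plain aluminium ring, outside diameter 68 mm, hole 44 mm, 12 mm thick, open underneath. Its top face stands 62 mm above the bench when free and 48 mm when fully pressed down; the point moves with the ring.
- cradle (a joint): how far the sprung ring is pressed down, m: 0 free, 0.014 at its bottom stop. The spring pushes back with 3.6 N at the start of the travel and 900 N/m more, 16 N at the stop; the ball's own weight sinks it by about 1 to 2 mm only.
- plug_top (a point): centre of the flat top of the black sensor plug, a knurled round cap 34 to 37 mm across and 20 mm high; the top stands about 80 mm above the bench at the start and 72 mm when home (the cap's underside then meets the socket block). The point moves with the plug.
- plug (a joint): how far the plug is pushed in, m: starts at 0 to 0.002, 0.008 is fully home against the stop. It moves straight down against about 5 N of friction and stays where it is left.
- ball: loose bare-steel valve ball, 60 mm diameter, about 0.35 to 0.56 kg, standing on the bench on a short foot (26 mm diameter); a dark bore mark on two opposite sides. A round stem of 22 mm diameter rises from it to 112 mm. Origin at the centre of the foot's underside, z along the stem; the ball's centre is 31 mm and its top 61 mm above the origin, bare stem from 61 to 112 mm. Seated in the ring, the origin lies 10.6 mm below the ring's upper face.
- flange: bystander: flat steel ring flange, 110 mm across, 16 mm thick, lying beyond the work; origin at the centre of its underside.
- bush: bystander: plain brass bush, 52 mm across, 45 mm high; origin at the centre of its underside.
- valve_body: bystander: barrel-shaped steel valve body, 96 mm across, 140 mm high, with a short spigot on one side; origin at the centre of its underside.
Mind the look-alikes: they are no part of the job. What is shaped like the ball but brown or orange is not meant.

How it is judged (in metres and radians):
On the way, in this order (a step that is already met when the one before it is completed fails the run):
1. the sensor plug is pushed home (at least 7 of 8 mm) while the ball is not yet in the ring (value of joint plug above 0.007 m and horizontal distance between ball and cradle_top above 0.05 m), for 0.2 s.
2. the ball sits upright in the sprung ring (horizontal distance between ball and cradle_top below 0.005 m and z of ball in the frame of cradle_top below -0.008 m and angle between ball's own z axis and vertical below 0.2 rad), for 0.1 s.
At the end, for the whole second after the job is handed in: Fingers still on the ball (3 N or more); sprung ring pressed 11 mm or more of 14 and still; ball seated in it (origin 8 mm or more below the ring's top, within 5 mm of centre), stem within 0.2 rad of upright; plug in 7 mm or more of 8 (all of step 2 and value of joint cradle above 0.011 m and velocity of joint cradle between -0.005 and 0.005 m/s and value of joint plug above 0.007 m and linear speed of ball below 0.02 m/s and contact force between the fingers and ball above 3 N); the arm keeps its last pose, push and grip.
It fails at once if the ball is tipped over (angle between ball's own z axis and vertical above 0.7 rad).
It fails at once if the flange is moved (distance of flange from where it was at the start of the episode above 0.02 m).
It fails at once if the bush is moved (distance of bush from where it was at the start of the episode above 0.02 m).
It fails at once if the valve body is moved (distance of valve_body from where it was at the start of the episode above 0.02 m).
It also fails if it takes over 72 s, if anything falls off the work surface, if the arm or the gripper's body presses on something with over 40 N, if the wrist force passes 120 N, or if a joint passes its speed limit or range.

## Robot

A 6-joint arm with a two-finger parallel gripper is mounted at the origin on the work surface. World frame = base frame: x ahead of the robot, y to its left, z up, the work surface at z = 0. Lengths are in mm, angles in rad, forces in N, time in s.
With the tool pointing down it reaches from about 275 to 1000 mm from the base axis. Payload 8.4 kg.
Tool frame: the origin (TCP) lies between the finger pads; the fingertips stand 22 mm ahead of it and the grasp point (between the pads) lies 3 mm ahead of it; z points along the fingers, y is the line along which they close (so a half turn about z gives the same grasp; the last joint's range is limited). The gripper opens to 85 mm and grips with 20 to 120 N. Pads are 22 mm wide; open, the fingers measure 114 mm over their backs; the gripper's body (76 mm by 85 mm) begins 54 mm behind the grasp point. The pads swing forward as they close: fully open they stand 13 mm farther back than shut.
Start: joints at [1.244, 0.353, 1.633, -0, 1.155, -0.002], TCP at [199.448, 592.325, 253.281] pointing down, gripper open.
Joint ranges: [-2.63, 2.63], [-0.92, 2.1], [0.06, 2.66], [-1.3, 4.44], [0, 2.69], [-3.02, 3.02]. Speed limits (rad/s): [2.22, 2.22, 2.79, 3.14, 3.14, 3.14].

## Interface

Orientations are given as [roll, pitch, yaw] about the fixed x, y, z axes, in that order (R = Rz(yaw) Ry(pitch) Rx(roll)).
In Python, from rig import r, grab_frame gives the robot as it stands.
- The arm moves only by the shell command python3 -m inch 'ROWS' [FORCE]. ROWS is JSON, a list of rows, each a list of 7 numbers: the turn, a rotation vector about the tool's x, y, z as a fraction of full scale, then the shift along the tool's x, y, z as a fraction of full scale, then the closure, from 0 (fully open) to 1 (shut). In form: [[rx, ry, rz, dx, dy, dz, fingers], ...]. A call has 1 to 8 rows; each row shifts and turns the commanded pose from where the row before left it, along the tool's axes as they then stand; what a row does not reach is not made up. Full scale, the value 1, is 2.5 cm for a shift and pi rad for a turn. A row lasts 1/12 s, in which the tool goes at most 41.7 mm and 7.16 degrees, less where a joint would pass 70% of its speed; a pose out of reach is approached as far as the arm can. A call with a number of a shift or a turn outside -1 to 1 is refused whole. A call with a gripper value outside its range is refused whole. The fingers move at their own pace and stop on an object; FORCE is the grip in N (left out, the last holds). Time passes only in rows, so rows that do not move let the fingers close. It gives the time, the measured TCP pose, the force, the opening and the grip force at its end, in the units of the state.
- r.sense(): the state, without advancing time (a new reading comes with each control period).
- grab_frame(name): name is "scene" or "top" or "wrist"; returns a dict with "pixels" (384x512x3 uint8, red, green, blue), "z_map" (384x512 float32, mm along the optical axis (not along the pixel's ray), 0 where there is no reading), "vertical_fov" (degrees; the focal length in pixels is half the picture's height over the tangent of half this angle, whatever the lens; pixels are square), "cx", "cy" (the principal point, pixels), "dist" ([k1, k2, p1, p2, k3] as OpenCV has them; the pictures are not rectified), "cam_to_world" (4x4, takes a point from camera to world coordinates). Camera axes: x right, y down, z forward; pixel columns grow to the right and rows downward; lengths in mm; the calibration is good to about 2 mm. A picture is of the moment at which its call begins.
- r.sign_off(): hands the job in; it is judged then, once.
The state is a dict: "clock": time; "qpos": joint angles; "qvel": joint speeds; "joint_efforts": joint torques, N m; "eef_pos": TCP position; "tcp_rot": TCP orientation; "contact_force": force on the tool from outside, world axes, zero at the start; "wrist_torque": the same for the moment, N m; "opening": opening from 0.0 (shut) to 1.0 (fully open); "grasp_force": force on a finger pad.
Only numpy, scipy, OpenCV 4.12 (cv2) and the standard library are available. Lean on these libraries where they do the work, as an engineer would, in place of code of your own. Each camera call takes 0.05 s, during which the arm holds its last target. There are 200 camera calls.

## Working session

There is one attempt and no reset: what is moved stays moved. The work goes in short steps, Python scripts to look and compute and a shell command to move; the robot and the scene stay as the last step left them, time stands still between calls to the robot, and variables do not carry over. Pictures are saved under pics/ and viewed, at most 10 in all, crops included, and the job is handed in when it is done.

```bash
ls; mkdir -p pics; cat > h.py <<'E'
import numpy as np, cv2
from rig import r, grab_frame
def save(name,out):
    f=grab_frame(name); cv2.imwrite('pics/'+out+'.png',cv2.cvtColor(f['pixels'],cv2.COLOR_RGB2BGR)); np.savez('pics/'+out+'.npz',**f); return f
def world(f):
    """HxWx3 map of world points (nan where no reading)"""
    z=f['z_map'].astype(float); h,w=z.shape; fl=h/2/np.tan(np.radians(float(f['vertical_fov']))/2)
    K=np.array([[fl,0,float(f['cx'])],[0,fl,float(f['cy'])],[0,0,1]])
    v,u=np.mgrid[:h,:w]; n=cv2.undistortPoints(np.stack([u,v],-1).reshape(-1,1,2).astype(np.float64),K,np.array(f['dist'],float)).reshape(h,w,2)
    P=np.concatenate([n*z[...,None],z[...,None]],-1); P[z<=0]=np.nan
    T=np.array(f['cam_to_world']); return P@T[:3,:3].T+T[:3,3]
E
python3 - <<'E'
from h import *
a=save('scene','scene0'); b=save('top','top0')
print({k:b[k] for k in b if k not in('pixels','z_map')}); print(a['cam_to_world'])
print(r.sense())
E
```

```text
pics
{'vertical_fov': 49.552663888072075, 'cx': 264.94849605141854, 'cy': 187.43860365670034, 'dist': array([-0.0423803,  0.       ,  0.       ,  0.       ,  0.       ]), 'cam_to_world': array([[ 2.27513078e-02, -9.91116199e-01,  1.31038386e-01,
         4.54213789e+02],
       [-9.99741098e-01, -2.25107154e-02,  3.31721748e-03,
        -9.40267188e+01],
       [-3.37980162e-04, -1.31079931e-01, -9.91371745e-01,
         1.33367619e+03],
       [ 0.00000000e+00,  0.00000000e+00,  0.00000000e+00,
         1.00000000e+00]])}
[[ 5.60369706e-01  5.24582164e-01 -6.40936304e-01  1.36841652e+03]
 [ 8.28177306e-01 -3.64608402e-01  4.25656039e-01 -6.17455674e+02]
 [-1.03991952e-02 -7.69333651e-01 -6.38762546e-01  8.22473235e+02]
 [ 0.00000000e+00  0.00000000e+00  0.00000000e+00  1.00000000e+00]]
{'clock': 0.1, 'qpos': array([ 1.24362808e+00,  3.53573329e-01,  1.63407682e+00, -6.11440062e-06,
        1.15517914e+00, -2.42080801e-03]), 'qvel': array([-0.00175716, -0.00301849, -0.00271516, -0.00110585,  0.00032628,
        0.00041152]), 'joint_efforts': array([ 1.23887618e-03, -6.06353688e+01, -3.42821968e+01,  1.90811475e-04,
        4.01649449e-03, -5.73163993e-05]), 'eef_pos': array([199.30293878, 591.94582164, 252.6329033 ]), 'tcp_rot': array([-3.14035601e+00,  2.59713436e-06,  2.81684769e+00]), 'contact_force': array([-0.20734294,  0.10333909, -0.25122414]), 'wrist_torque': array([-0.03538631,  0.05179976,  0.04253702]), 'grasp_force': 0.0, 'opening': 1.0038338120318413}
```

View pics/top0.png

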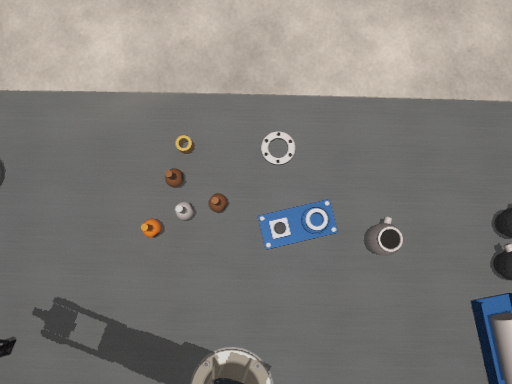

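View pics/scene0.png

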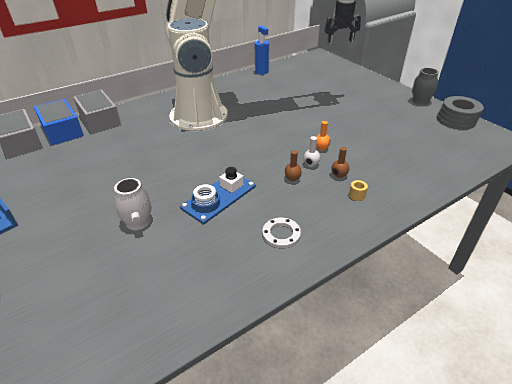

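Top view: the candidates for the ball are white steel (184,211), brown (173,178), brown (218,203) and orange (151,228). The bare-steel one at (184,211) fits the description. The stand is at (298,224), with the ring at (316,219) and the plug at (280,228). The flange is at (278,148), the bush at (184,143) and the valve body at (385,238).

```bash
python3 - <<'E'
from h import *
f=dict(np.load('pics/top0.npz')); W=world(f); p=f['pixels'].astype(int)
def reg(n,u,v,rad,zlo,zhi):
    s=W[v-rad:v+rad+1,u-rad:u+rad+1].reshape(-1,3); s=s[(s[:,2]>zlo)&(s[:,2]<zhi)]
    mm=(s.min(0)+s.max(0))/2 if len(s) else None
    print(n,len(s),'mean',s.mean(0).round(1) if len(s) else '', 'mid',mm, 'ext',np.ptp(s,0).round(1) if len(s) else '')
print('bench',W[180:190,90:110,2].mean(), 'plate', )
reg('ring',316,219,14,50,75); reg('plug',280,228,10,70,90); reg('block',280,228,14,45,60)
reg('stemtop',182,209,9,100,125); reg('ball',184,211,12,20,125); reg('plate',298,224,42,5,20)
for n,u,v in(('br1',173,176),('br2',216,202),('or',152,228)): reg(n,u,v,10,100,125)
reg('bush',184,143,12,30,60); reg('valve',385,238,22,120,150); reg('flange',278,148,20,8,25)
g=dict(np.load('pics/scene0.npz')); W2=world(g); W=W2
reg('S stem',312,142,12,95,125); reg('S plug',231,174,12,72,90); reg('S ring',205,192,16,50,70)
c=cv2.cvtColor(f['pixels'],cv2.COLOR_RGB2BGR)[150:250,130:350]
c2=cv2.cvtColor(g['pixels'],cv2.COLOR_RGB2BGR)[110:230,170:370]
cv2.imwrite('pics/c.png',np.vstack([cv2.resize(c,(600,273)),cv2.resize(c2,(600,327))]))
E
```

```text
bench nan plate
ring 231 mean [ 528.8 -247.6   60.7] mid [ 528.88212918 -247.75456831   59.65170698] ext [67.5 67.2 14.7]
plug 107 mean [ 500.1 -135.8   77.7] mid [ 499.85722846 -136.36510254   77.00373934] ext [33.3 33.2 11.5]
block 220 mean [ 499.5 -135.    51.4] mid [ 500.65254472 -135.78484959   52.77482265] ext [65.  62.4 13.6]
stemtop 44 mean [547.7 161.7 111.1] mid [547.4794811  161.72610806 110.34959498] ext [20.7 19.2 17.2]
ball 278 mean [545.8 156.8  60.5] mid [548.99375872 160.98974043  72.49501868] ext [57.5 55.9 92.9]
plate 1907 mean [ 514.9 -191.3   11.7] mid [ 516.15959055 -197.55044827   12.49601148] ext [272.  268.1  15. ]
br1 47 mean [651.5 198.  110.9] mid [651.70613263 199.35524724 109.23791082] ext [20.2 21.5 15.2]
br2 44 mean [575.3  59.2 110.9] mid [575.02650658  58.74576976 109.71164984] ext [18.4 20.  11.8]
or 44 mean [490.4 260.9 110.5] mid [490.45494127 260.78636702 109.61821596] ext [17.9 18.7 13. ]
bush 155 mean [761.6 171.3  42.9] mid [761.45760707 171.74651011  41.44163677] ext [50.9 50.3 21.6]
valve 542 mean [ 471.4 -448.9  138.6] mid [ 471.39546177 -449.72623025  133.44656024] ext [69.1 74.4 26.4]
flange 572 mean [ 759.4 -127.1   15.5] mid [ 760.1160056  -128.87494648   15.91246979] ext [109.9 110.7  15.8]
S stem 46 mean [548.5 157.2 106.9] mid [546.91097962 158.01705958 105.97636487] ext [22.8 21.4 20.4]
S plug 72 mean [ 501.7 -142.    77.8] mid [ 499.53910072 -140.61191234   76.69639574] ext [33.7 34.7  9.2]
S ring 238 mean [ 529.9 -251.6   60. ] mid [ 520.29926135 -226.04956756   58.38037056] ext [ 82.3 119.2  16.6]
```

View pics/c.png

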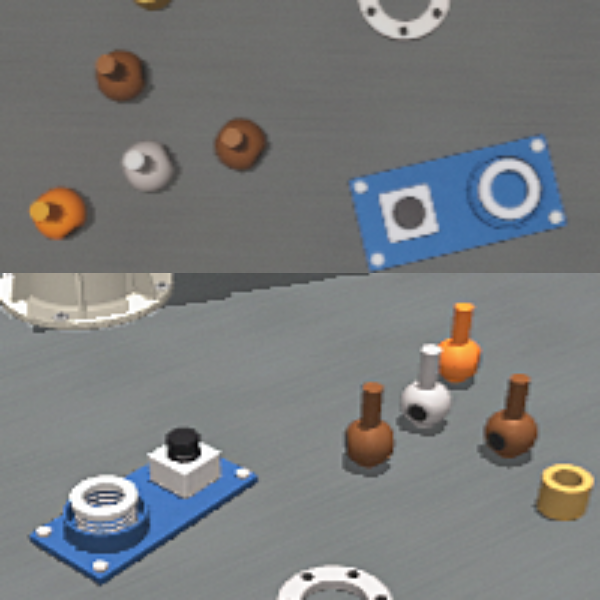

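The close crop confirms it: the white steel ball with a stem stands between two brown look-alikes and an orange one. The measured points agree with the given sizes: ring to plug 115 mm, stem top 111 mm, ring top 61 mm. I'll move above the plug with the fingers shut.

```bash
cat >> h.py <<'E'
from scipy.spatial.transform import Rotation as Ro
def to(*t):
    "tool-axis shift in full-scale units from the measured TCP to t"
    s=r.sense(); d=Ro.from_euler('xyz',s['tcp_rot']).inv().apply(np.array(t)-s['eef_pos'])/25
    print('need',d.round(3),'at',s['eef_pos'].round(1),'rot',s['tcp_rot'].round(4),'F',s['contact_force'].round(1),'open',round(s['opening'],3),'grip',round(s['grasp_force'],1),'t',round(s['clock'],2))
E
python3 -c "from h import *; to(500,-136.5,150)"
R='[-0,0,0,-0.86,-0.99,0,1]'
python3 -m inch '[[0,0,0,-0.43,-0.5,0,1],[0,0,0,-0.86,-0.99,0,1],[0,0,0,-0.86,-0.99,0,1],[0,0,0,-0.86,-0.99,0,1],[0,0,0,-0.86,-0.99,0,1],[0,0,0,-0.86,-0.99,0,1],[0,0,0,-0.86,-0.99,0,1],[0,0,0,-0.86,-0.99,0,1]]' 40
python3 -c "from h import *; to(500,-136.5,150)"
```

```text
need [-20.696 -23.772   4.135] at [199.3 591.9 252.6] rot [-3.1404  0.      2.8168] F [-0.2  0.1 -0.3] open 1.004 grip 0.0 t 0.1
clock: 0.77
eef_pos: [293.1, 363.2, 253.1]
tcp_rot: [-3.141, -0.0, 2.817]
contact_force: [-0.0, 0.4, -0.0]
opening: -0.003
grasp_force: 0.0
need [-14.216 -16.304   4.127] at [293.1 363.2 253.1] rot [-3.1412e+00 -1.0000e-04  2.8171e+00] F [-0.   0.4 -0. ] open -0.003 grip 0.0 t 0.77
```

```bash
python3 -m inch '[[0,0,0,-0.86,-0.99,0,1],[0,0,0,-0.86,-0.99,0,1],[0,0,0,-0.86,-0.99,0,1],[0,0,0,-0.86,-0.99,0,1],[0,0,0,-0.86,-0.99,0,1],[0,0,0,-0.86,-0.99,0,1],[0,0,0,-0.86,-0.99,0,1],[0,0,0,-0.86,-0.99,0,1]]' | head -2
python3 -m inch '[[0,0,0,-0.86,-0.99,0.3,1],[0,0,0,-0.86,-0.99,0.5,1],[0,0,0,-0.86,-0.99,0.5,1],[0,0,0,-0.86,-0.99,0.5,1],[0,0,0,-0.86,-0.99,0.5,1],[0,0,0,-0.6,-0.7,0.5,1],[0,0,0,-0.3,-0.4,0.3,1],[0,0,0,0,0,0,1]]' | head -2
python3 -c "from h import *; to(500,-136.5,110)"
```

```text
clock: 1.43
eef_pos: [392.9, 120.7, 253.3]
clock: 2.1
eef_pos: [467.4, -64.2, 174.2]
need [-2.171 -2.317  2.564] at [467.4 -64.2 174.2] rot [-3.1408e+00 -2.4000e-03  2.8145e+00] F [-0.   0.8  0.4] open 0.0 grip 0.0 t 2.1
```

```bash
python3 -m inch '[[0,0,0,-0.6,-0.7,0.3,1],[0,0,0,-0.6,-0.7,0.3,1],[0,0,0,-0.6,-0.6,0.4,1],[0,0,0,-0.37,-0.32,0.3,1],[0,0,0,0,0,0,1],[0,0,0,0,0,0,1],[0,0,0,0,0,0,1]]' | head -2
python3 - <<'E'
from h import *
to(500,-136.5,110)
f=save('scene','sc1'); W=world(f)
s=W[160:190,217:247].reshape(-1,3); s=s[(s[:,2]>72)&(s[:,2]<90)]; print(len(s), s.mean(0),np.nanmax(s[:,2]) if len(s) else 0)
cv2.imwrite('pics/sc1c.png',cv2.resize(cv2.cvtColor(f['pixels'],cv2.COLOR_RGB2BGR)[100:230,150:300],(750,600)[:2] if 0 else (690,598)))
E
```

```text
clock: 2.68
eef_pos: [500.1, -133.7, 143.5]
need [-0.031 -0.108  1.341] at [ 500.1 -133.7  143.5] rot [ 3.1413e+00 -8.0000e-04  2.8171e+00] F [-0.4 -0.5  0.6] open -0.0 grip 0.0 t 2.68
67 [ 501.32714003 -142.77902448   77.84790821] 81.44790300921136
```

View pics/sc1c.png

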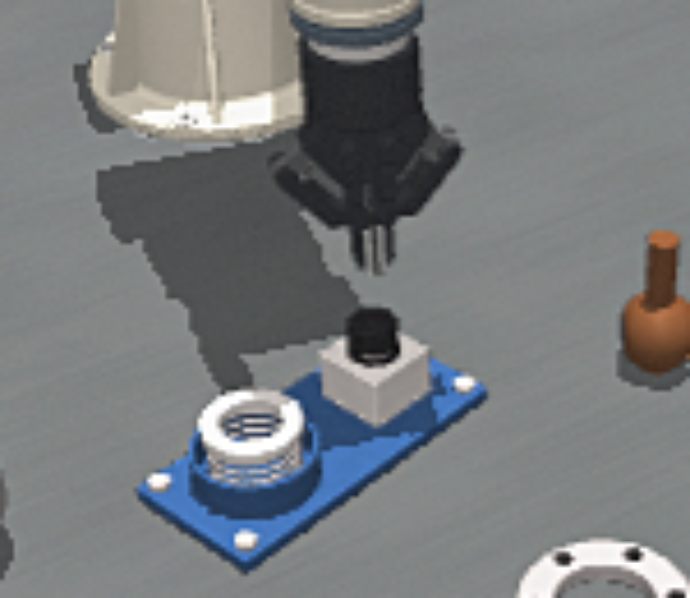

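The shut fingers stand centred above the plug cap, which is at crop pixel (372,330). I'll press straight down in small steps.

```bash
python3 -m inch '[[0,0,0,-0.03,-0.08,0.4,1],[0,0,0,0,0,0.4,1],[0,0,0,0,0,0.4,1],[0,0,0,0,0,0.3,1],[0,0,0,0,0,0.1,1],[0,0,0,0,0,0.1,1],[0,0,0,0,0,0,1],[0,0,0,0,0,0,1]]'
python3 -m inch '[[0,0,0,0,0,0.08,1],[0,0,0,0,0,0.08,1],[0,0,0,0,0,0.08,1],[0,0,0,0,0,0.08,1],[0,0,0,0,0,0,1],[0,0,0,0,0,0,1]]'|head -4
python3 -c "from h import *; to(500,-136.5,94)"
```

```text
clock: 3.4
eef_pos: [500.8, -137.0, 100.8]
tcp_rot: [3.142, 0.0, 2.817]
contact_force: [0.9, 0.2, 0.2]
opening: 0.003
grasp_force: 0.0
clock: 3.9
eef_pos: [501.3, -137.1, 93.9]
tcp_rot: [3.142, 0.001, 2.817]
contact_force: [-2.8, 0.9, 15.5]
need [ 0.058  0.007 -0.004] at [ 501.3 -137.1   93.9] rot [3.1415e+00 1.3000e-03 2.8168e+00] F [-2.8  0.9 15.5] open 0.002 grip 8.0 t 3.9
```

```bash
python3 -m inch '[[0,0,0,0,0,0.06,1],[0,0,0,0,0,0.06,1],[0,0,0,0,0,0,1],[0,0,0,0,0,0,1],[0,0,0,0,0,0,1]]'|head -4
python3 -m inch '[[0,0,0,0,0,-0.2,1],[0,0,0,0,0,-0.4,1],[0,0,0,0,0,-0.8,1],[0,0,0,0,0,-1,1],[0,0,0,0,0,-1,0.5],[0,0,0,0,0,-1,0],[0,0,0,0,0,-0.6,0],[0,0,0,0,0,0,0]]'|head -4
python3 - <<'E'
from h import *
f=save('top','top1'); W=world(f)
s=W[216:241,268:293].reshape(-1,3); s=s[(s[:,2]>60)&(s[:,2]<90)]; print(len(s), s.mean(0),np.median(s[:,2]) if len(s) else 0)
f=save('scene','sc2'); W=world(f)
s=W[160:190,217:247].reshape(-1,3); s=s[(s[:,2]>60)&(s[:,2]<90)]; print(len(s), s.mean(0),np.nanmax(s[:,2]) if len(s) else 0)
to(547.5,160.5,210)
E
```

```text
clock: 4.32
eef_pos: [501.5, -137.2, 93.5]
tcp_rot: [3.142, 0.002, 2.817]
contact_force: [-14.3, 4.4, 52.1]
clock: 4.98
eef_pos: [502.5, -137.5, 218.3]
tcp_rot: [3.141, 0.006, 2.817]
contact_force: [0.3, 0.3, 0.7]
0 [nan nan nan] 0
92 [ 502.42961294 -142.2597079    69.74582762] 76.11862039635503
need [ 2.028 11.873  0.201] at [ 500.8 -137.   215. ] rot [3.1415e+00 1.0000e-03 2.8168e+00] F [-0.8  1.  -0.9] open 0.735 grip 0.0 t 5.08<stdin>:3: RuntimeWarning: Mean of empty slice.
  ret = um.true_divide(
```

The plug is home: a hard stop at 52 N with z barely moving, and the cap top now at the home height. Now to the ball.

```bash
python3 -m inch '[[0,0,0,0.1,0.5,0,0],[0,0,0,0.17,1,0,0],[0,0,0,0.17,1,0,0],[0,0,0,0.17,1,0,0],[0,0,0,0.17,1,0,0],[0,0,0,0.17,1,0,0],[0,0,0,0.17,1,0,0],[0,0,0,0.17,1,0,0]]'|head -2
python3 -m inch '[[0,0,0,0.17,1,0,0],[0,0,0,0.17,1,0,0],[0,0,0,0.17,1,0,0],[0,0,0,0.17,0.8,0.1,0],[0,0,0,0.1,0.5,0.1,0],[0,0,0,0,0,0,0],[0,0,0,0,0,0,0],[0,0,0,0,0,0,0]]'|head -2
python3 - <<'E'
from h import *
to(547.5,160.5,120)
f=save('wrist','w1'); W=world(f); z=W[...,2]
m=(z>100)&(z<120); n,l,st,c=cv2.connectedComponentsWithStats(m.astype(np.uint8))
for i in range(1,n):
    if st[i,4]>30: q=W[l==i]; print(st[i],q.mean(0).round(1),((q.max(0)+q.min(0))/2).round(1),np.ptp(q,0).round(1))
f=save('top','top2'); W=world(f)
s=W[216:241,268:293].reshape(-1,3); s=s[(s[:,2]>60)&(s[:,2]<90)]; print('plug',len(s), s.mean(0),np.median(s[:,2]))
E
```

```text
clock: 5.75
eef_pos: [529.0, 53.0, 213.2]
clock: 6.42
eef_pos: [545.2, 158.5, 209.1]
need [-0.066  0.108  3.563] at [545.2 158.5 209.1] rot [-3.1404e+00 -1.2000e-03  2.8169e+00] F [-0.1 -1.3  0.2] open 0.999 grip 0.0 t 6.42
[345  79  32  31 779] [488.8 262.9 109.5] [488.9 264.1 106.3] [21.5 21.5 12.7]
[247 189  26  28 586] [544.7 165.6 109.8] [545.9 165.5 106.4] [21.8 21.4 12.3]
[318 278  25  27 451] [647.4 199.7 108.8] [649.8 199.6 106. ] [21.5 19.1 12. ]
plug 111 [ 499.76236002 -135.7370877    70.79401542] 70.98721820818992
```

View pics/w1.png

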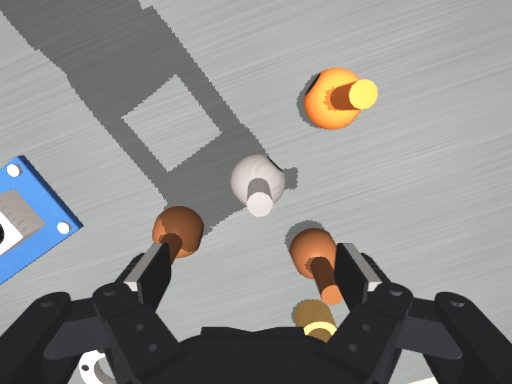

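Wrist view: the steel stem tip is at (260,205), centred between the fingers, with brown balls at (178,232) and (315,255) and orange at (335,98), all clear of the fingers' path. The plug top now reads 7 mm lower. I'll descend over the stem.

```bash
python3 -c "from h import *; to(546.7,162,91)"
python3 -m inch '[[0,0,0,0,0.14,0.6,0],[0,0,0,0,0,0.8,0],[0,0,0,0,0,0.8,0],[0,0,0,0,0,0.8,0],[0,0,0,0,0,0.8,0],[0,0,0,0,0,0.6,0],[0,0,0,0,0,0.3,0],[0,0,0,0,0,0,0]]'
python3 -c "from h import *; to(546.7,162,91)"
```

```text
need [0.006 0.161 4.745] at [545.6 158.2 209.6] rot [-3.1411e+00 -3.0000e-04  2.8158e+00] F [ 0.2 -0.4 -0.2] open 1.002 grip 0.0 t 6.52
clock: 7.18
eef_pos: [546.0, 161.4, 90.9]
tcp_rot: [-3.14, -0.002, 2.816]
contact_force: [-0.5, 0.5, 0.0]
opening: 1.004
grasp_force: 0.0
need [-0.021  0.031 -0.006] at [546.  161.4  90.9] rot [-3.1400e+00 -2.3000e-03  2.8157e+00] F [-0.5  0.5  0. ] open 1.004 grip 0.0 t 7.18
```

```bash
python3 -m inch '[[0,0,0,0,0,0,0.3],[0,0,0,0,0,0,0.5],[0,0,0,0,0,0,0.6],[0,0,0,0,0,0,0.65],[0,0,0,0,0,0,0.7],[0,0,0,0,0,0,0.75],[0,0,0,0,0,0,0.8],[0,0,0,0,0,0,0.9]]' 30
python3 -m inch '[[0,0,0,0,0,0,1],[0,0,0,0,0,0,1],[0,0,0,0,0,0,1],[0,0,0,0,0,0,1]]' 90
python3 - <<'E'
from h import *
to(546.7,162,91); f=save('scene','sc3')
cv2.imwrite('pics/sc3c.png',cv2.resize(cv2.cvtColor(f['pixels'],cv2.COLOR_RGB2BGR)[80:210,260:410],(690,598)))
E
```

```text
clock: 7.85
eef_pos: [547.5, 162.9, 92.9]
tcp_rot: [3.141, 0.001, 2.817]
contact_force: [-0.6, 1.9, 5.0]
opening: 0.247
grasp_force: 29.2
clock: 8.18
eef_pos: [547.6, 162.9, 93.1]
tcp_rot: [3.14, 0.001, 2.817]
contact_force: [-0.8, 1.3, 7.7]
opening: 0.239
grasp_force: 87.5
need [ 0.022 -0.046  0.084] at [547.6 162.9  93.1] rot [3.1404e+00 1.1000e-03 2.8167e+00] F [-0.8  1.3  7.7] open 0.239 grip 87.5 t 8.18
```

View pics/sc3c.png

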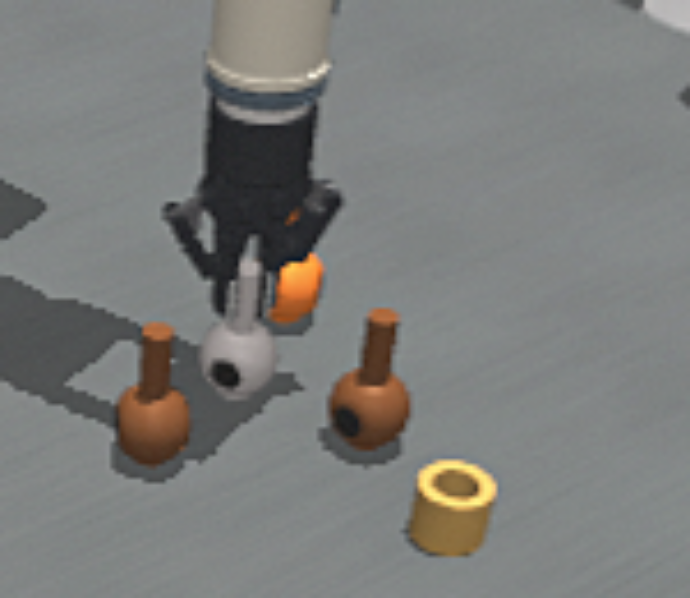

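The fingers hold the steel stem on both sides, with the stem at crop pixel (245,290) and the neighbours undisturbed. Lift.

```bash
python3 -m inch '[[0,0,0,0,0,-0.2,1],[0,0,0,0,0,-0.4,1],[0,0,0,0,0,-0.8,1],[0,0,0,0,0,-0.8,1],[0,0,0,0,0,-0.8,1],[0,0,0,0,0,-0.8,1],[0,0,0,0,0,-0.5,1],[0,0,0,0,0,0,1]]' 
python3 - <<'E'
from h import *
to(529,-248,200)
W=world(save('scene','sc4')); S=W.reshape(-1,3)
q=r.sense()['eef_pos']; d=S-q; C0=q+[0,0,-60]
m=(np.linalg.norm(S[:,:2]-q[:2],axis=1)<34)&(d[:,2]<-45)&(d[:,2]>-90); s=S[m]
from scipy.optimize import least_squares
o=least_squares(lambda c:np.linalg.norm(s-c,axis=1)-30,C0,loss='soft_l1'); print(len(s),'ball centre',o.x.round(1),'rel',(o.x-q).round(1),abs(o.fun).mean())
W=world(save('top','top3')); S=W.reshape(-1,3); m=(np.linalg.norm(S[:,:2]-q[:2],axis=1)<60)&(S[:,2]<q[2]-45)&(S[:,2]>q[2]-90); print(m.sum())
E
```

```text
clock: 8.9
eef_pos: [548.0, 162.7, 202.7]
tcp_rot: [3.14, 0.003, 2.817]
contact_force: [-0.1, -0.4, -4.1]
opening: 0.235
grasp_force: 88.2
need [ -4.519 -15.811   0.093] at [548.  162.7 202.7] rot [3.1396 0.0032 2.8169] F [-0.1 -0.4 -4.1] open 0.235 grip 88.2 t 8.9
148 ball centre [545.5 161.2 140.9] rel [ -1.8  -1.2 -60.1] 1.4357117265915293
44
```

```bash
python3 -m inch '[[0,0,0,0,0,-0.6,1],[0,0,0,-0.11,-0.4,-0.6,1],[0,0,0,-0.23,-0.8,0,1],[0,0,0,-0.23,-0.8,0,1],[0,0,0,-0.23,-0.8,0,1],[0,0,0,-0.23,-0.8,0,1],[0,0,0,-0.23,-0.8,0,1],[0,0,0,-0.23,-0.8,0,1]]' | head -2
python3 -m inch '[[0,0,0,-0.23,-0.8,0,1],[0,0,0,-0.23,-0.8,0,1],[0,0,0,-0.23,-0.8,0,1],[0,0,0,-0.23,-0.8,0,1],[0,0,0,-0.23,-0.8,0,1],[0,0,0,-0.23,-0.8,0,1],[0,0,0,-0.23,-0.8,0,1],[0,0,0,-0.23,-0.8,0,1]]' | head -2
python3 -c "from h import *; to(529,-247,200)"
```

```text
clock: 9.67
eef_pos: [539.5, 26.3, 228.1]
clock: 10.33
eef_pos: [532.0, -139.7, 228.0]
need [-1.258 -4.104  1.119] at [ 532.  -139.7  228. ] rot [-3.1413e+00 -3.1000e-03  2.8168e+00] F [ 0.7  0.5 -5.1] open 0.231 grip 88.7 t 10.33
```

```bash
python3 -m inch '[[0,0,0,-0.23,-0.8,0,1],[0,0,0,-0.23,-0.8,0,1],[0,0,0,-0.23,-0.8,0,1],[0,0,0,-0.23,-0.7,0.2,1],[0,0,0,-0.15,-0.4,0.3,1],[0,0,0,0,0,0.4,1],[0,0,0,0,0,0.4,1],[0,0,0,0,0,0.4,1]]' | head -2
python3 -m inch '[[0,0,0,0,0,0.4,1],[0,0,0,0,0,0.2,1],[0,0,0,0,0,0,1],[0,0,0,0,0,0,1]]' | head -2
python3 - <<'E'
from h import *
to(529,-247,165)
f=save('scene','sc5'); W=world(f); S=W.reshape(-1,3); q=r.sense()['eef_pos']
from scipy.optimize import least_squares
s=S[(np.linalg.norm(S[:,:2]-q[:2],axis=1)<34)&(S[:,2]<q[2]-45)&(S[:,2]>q[2]-80)]
o=least_squares(lambda c:np.linalg.norm(s-c,axis=1)-30,q-[0,0,60],loss='soft_l1'); print('ball',o.x.round(1),(o.x-q).round(1))
s=S[(np.linalg.norm(S[:,:2]-[529,-249],axis=1)<45)&(S[:,2]<64)&(S[:,2]>57)]
o=least_squares(lambda c:np.clip(np.linalg.norm(s[:,:2]-c,axis=1)-34,0,None)+np.clip(22-np.linalg.norm(s[:,:2]-c,axis=1),0,None),[529,-249]);print('ring',len(s),o.x.round(1),s.mean(0),((s.max(0)+s.min(0))/2).round(1),np.ptp(s,0))
cv2.imwrite('pics/sc5c.png',cv2.resize(cv2.cvtColor(f['pixels'],cv2.COLOR_RGB2BGR)[120:230,140:270],(690,584)))
E
```

```text
clock: 11.0
eef_pos: [530.0, -229.4, 185.3]
clock: 11.33
eef_pos: [530.7, -229.9, 172.0]
need [-0.153 -0.671  0.28 ] at [ 530.7 -229.9  172. ] rot [ 3.1415e+00 -6.0000e-04  2.8174e+00] F [-0.7 -0.1 -4.5] open 0.235 grip 88.6 t 11.33
ball [ 527.7 -230.7  109.9] [ -3.3  -0.6 -62.6]
ring 148 [ 528.5 -252.9] [ 533.20094623 -254.77633638   61.23152212] [ 527.9 -252.    60.6] [67.55493224 67.78735247  6.76729549]
```

View pics/sc5c.png

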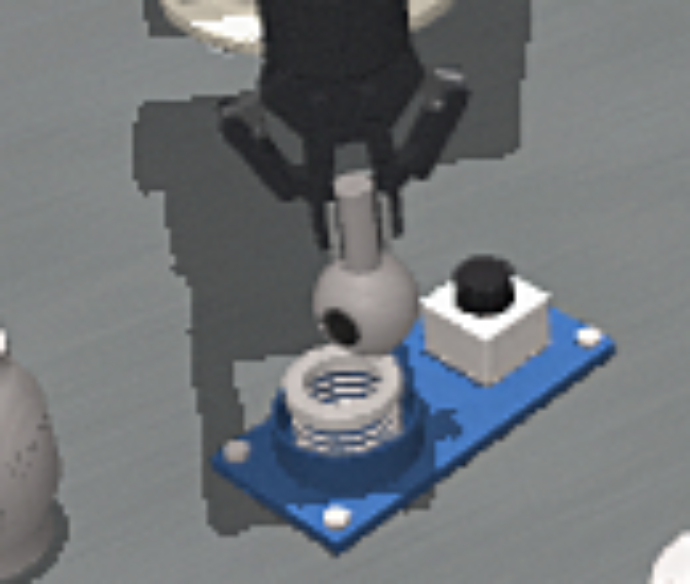

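Scene crop: the ball hangs upright at (365,300), about 20 mm short of the ring at (343,385). The cameras disagree by a few mm, so I'll compare them on the ball before moving on.

```bash
python3 - <<'E'
from h import *
from scipy.optimize import least_squares
def ball(fn,c0,R=31,zl=8,zh=58):
    S=world(dict(np.load(f'pics/{fn}.npz'))).reshape(-1,3)
    s=S[(np.linalg.norm(S[:,:2]-c0[:2],axis=1)<R+6)&(S[:,2]>c0[2]-20)&(S[:,2]<c0[2]+26)]
    o=least_squares(lambda c:np.linalg.norm(s-c,axis=1)-30,c0,loss='soft_l1',f_scale=1); print(fn,len(s),o.x.round(1),abs(o.fun).mean().round(2))
ball('top0',[547,162,31]); ball('scene0',[547,160,31]); ball('w1',[547,162,31]); ball('sc3',[547,162,31])
ball('sc4',[548,162.7,140]);ball('sc5',[530.7,-230,110])
for fn in('top0','scene0','top3','sc5'):
    W=world(dict(np.load(f'pics/{fn}.npz'))); S=W.reshape(-1,3)
    for n,c,lo,hi,Rr in(('ring',(529,-249),58,64,40),('plug',(500,-138),74 if fn[-1]=='0' else 68,83,24)):
        s=S[(np.linalg.norm(S[:,:2]-c,axis=1)<Rr)&(S[:,2]>lo)&(S[:,2]<hi)]
        if len(s)>20:(cx,cy),rad=cv2.minEnclosingCircle(s[:,:2].astype(np.float32)); print(fn,n,len(s),round(cx,1),round(cy,1),round(rad,1),s[:,2].mean().round(1))
f=save('wrist','w2'); cv2.imwrite('pics/w2.png',cv2.cvtColor(f['pixels'],cv2.COLOR_RGB2BGR))
to(529,-247,165)
E
```

```text
top0 198 [548.2 162.9  29.9] 1.18
scene0 191 [544.5 162.1  31.6] 1.65
w1 1598 [546.2 165.2  29.2] 0.41
sc3 195 [544.3 161.6  31.3] 1.64
sc4 212 [545.5 161.1 140.9] 1.53
sc5 264 [ 527.8 -231.1  110.2] 1.26
top0 ring 167 528.9 -247.9 33.9 61.1
top0 plug 96 499.7 -136.4 17.2 78.2
scene0 ring 156 525.8 -253.5 36.1 61.6
scene0 plug 65 499.2 -140.4 18.8 78.3
top3 ring 171 529.4 -248.0 34.0 61.0
top3 plug 96 500.3 -135.5 18.2 71.3
sc5 ring 138 528.6 -252.2 34.7 61.5
sc5 plug 67 500.3 -138.8 19.7 72.1
need [-0.13  -0.66   0.313] at [ 531.2 -230.3  172.8] rot [-3.1415e+00  9.0000e-04  2.8172e+00] F [ 0.4  0.5 -4. ] open 0.234 grip 88.6 t 11.43
```

View pics/w2.png

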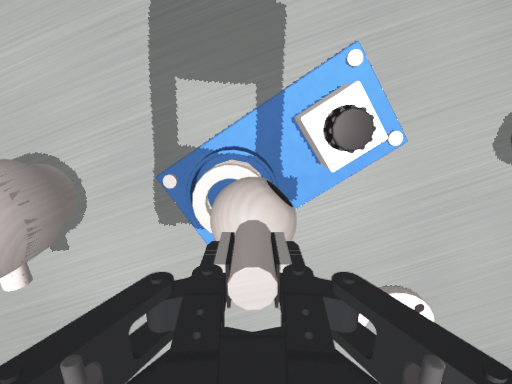

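```bash
python3 - <<'E'
from h import *
from scipy.optimize import least_squares
W=world(dict(np.load('pics/w2.npz'))); S=W.reshape(-1,3)
s=S[(np.linalg.norm(S[:,:2]-[531,-229],axis=1)<31)&(S[:,2]>95)&(S[:,2]<132)]
o=least_squares(lambda c:np.linalg.norm(s-c,axis=1)-30,[531,-230,110],loss='soft_l1'); print(len(s),o.x,abs(o.fun).mean())
sub=W[140:250,170:310].reshape(-1,3)
s=sub[(sub[:,2]>56)&(sub[:,2]<66)&(np.linalg.norm(sub[:,:2]-[529,-249],axis=1)<45)]; d=np.median(s[:,2])
s=s[abs(s[:,2]-d)<3]
# annulus fit: points must lie within [22,34]
best=least_squares(lambda c:(lambda ρ:np.clip(ρ-34,0,None)+np.clip(22-ρ,0,None))(np.linalg.norm(s[:,:2]-c,axis=1)),[529,-248])
print(len(s),d,best.x,best.cost, s.min(0),s.max(0))
g=[(x,y) for x in np.arange(520,540,.5) for y in np.arange(-260,-238,.5) if (lambda ρ:(np.clip(ρ-34.3,0,None)+np.clip(21.7-ρ,0,None)).mean())(np.linalg.norm(s[:,:2]-(x,y),axis=1))<.05]
print(len(g),np.mean(g,0) if g else '',np.ptp(g,0) if g else '')
p=s[(s[:,1]>-1e9)]; i=p[:,0].argmin(); print(p[p[:,0].argmin()],p[p[:,1].argmin()])
E
```

```text
2607 [ 529.92122627 -228.49652677  108.84513392] 0.43580949579804973
1292 60.3442827995716 [ 527.41561956 -247.62584377] 0.06638842048643656 [ 493.47890697 -281.01372001   57.34514375] [ 547.49908017 -217.20030219   62.90488104]
53 [ 527.11320755 -247.5       ] [3.5 4. ]
[ 493.47890697 -250.85135352   57.59544877] [ 526.29780064 -281.01372001   59.46380193]
```

```bash
python3 -m inch '[[0,0,0,-0.08,-0.35,0,1],[0,0,0,-0.09,-0.39,0.1,1],[0,0,0,0,0,0.3,1],[0,0,0,0,0,0.3,1],[0,0,0,0,0,0.1,1],[0,0,0,0,0,0,1],[0,0,0,0,0,0,1]]' | head -4
python3 -c "from h import *; to(529.3,-249.3,152)"
```

```text
clock: 12.02
eef_pos: [528.6, -249.1, 151.8]
tcp_rot: [3.141, -0.001, 2.817]
contact_force: [0.5, -0.1, -4.3]
need [-0.031  0.001 -0.009] at [ 528.6 -249.1  151.8] rot [ 3.1414e+00 -1.1000e-03  2.8168e+00] F [ 0.5 -0.1 -4.3] open 0.233 grip 88.9 t 12.02
```

```bash
python3 -m inch '[[0,0,0,-0.03,0,0.1,1],[0,0,0,0,0,0.1,1],[0,0,0,0,0,0.08,1],[0,0,0,0,0,0.08,1],[0,0,0,0,0,0,1],[0,0,0,0,0,0,1]]' | head -4
python3 -m inch '[[0,0,0,0,0,0.08,1],[0,0,0,0,0,0.08,1],[0,0,0,0,0,0,1],[0,0,0,0,0,0,1]]' | head -4
python3 -c "from h import *; to(529.3,-249.3,131)"
```

```text
clock: 12.52
eef_pos: [529.6, -249.6, 143.5]
tcp_rot: [-3.141, -0.0, 2.817]
contact_force: [-1.8, -1.2, -1.0]
clock: 12.85
eef_pos: [529.6, -249.6, 139.5]
tcp_rot: [-3.141, 0.0, 2.817]
contact_force: [-2.8, -0.0, 2.7]
need [0.016 0.009 0.339] at [ 529.6 -249.6  139.5] rot [-3.1415e+00  2.0000e-04  2.8168e+00] F [-2.8 -0.   2.7] open 0.235 grip 89.5 t 12.85
```

Vertical force rises as the spring predicts, so the ball is seated. A side force of -2.8 N in x suggests a small offset; I'll correct 1 mm and keep pressing.

```bash
python3 -m inch '[[0,0,0,0.04,-0.01,0.08,1],[0,0,0,0,0,0.08,1],[0,0,0,0,0,0,1],[0,0,0,0,0,0,1]]' | head -4
python3 -m inch '[[0,0,0,0,0,0.08,1],[0,0,0,0,0,0.06,1],[0,0,0,0,0,0,1],[0,0,0,0,0,0,1]]' | head -4
python3 -m inch '[[0,0,0,0,0,0.04,1],[0,0,0,0,0,0,1],[0,0,0,0,0,0,1],[0,0,0,0,0,0,1]]' | head -6
python3 - <<'E'
from h import *
to(529,-249.5,130)
f=save('scene','sc6'); W=world(f); S=W.reshape(-1,3)
s=S[(np.linalg.norm(S[:,:2]-[528.5,-252],axis=1)<33)&(S[:,2]<66)&(S[:,2]>42)]
print(np.histogram(s[:,2],np.arange(42,67,2)))
cv2.imwrite('pics/sc6c.png',cv2.resize(cv2.cvtColor(f['pixels'],cv2.COLOR_RGB2BGR)[120:230,140:270],(690,584)))
E
```

```text
clock: 13.18
eef_pos: [529.0, -249.7, 135.6]
tcp_rot: [-3.141, 0.001, 2.817]
contact_force: [-0.9, -0.7, 4.3]
clock: 13.52
eef_pos: [529.1, -249.7, 132.4]
tcp_rot: [-3.141, 0.001, 2.817]
contact_force: [-2.0, 0.5, 8.1]
clock: 13.85
eef_pos: [529.2, -249.8, 131.6]
tcp_rot: [-3.141, 0.002, 2.817]
contact_force: [-2.1, -0.7, 9.1]
opening: 0.234
grasp_force: 90.2
need [0.009 0.008 0.063] at [ 529.2 -249.8  131.6] rot [-3.1414e+00  1.5000e-03  2.8168e+00] F [-2.1 -0.7  9.1] open 0.234 grip 90.2 t 13.85
(array([ 5,  6,  8, 25, 38, 14,  5,  5,  9,  3, 11,  5]), array([42, 44, 46, 48, 50, 52, 54, 56, 58, 60, 62, 64, 66]))
```

View pics/sc6c.png

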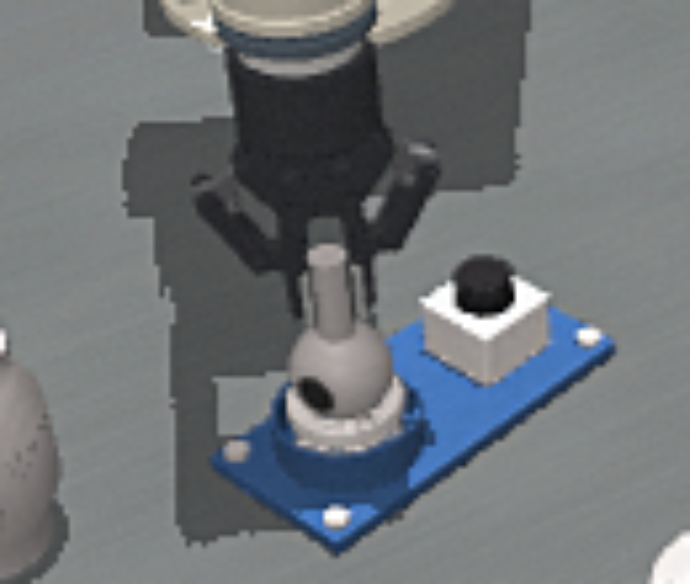

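The ball sits upright in the ring at crop pixel (342,370). The force of about 13.5 N corresponds to roughly 11 mm of travel, so I'll press on to the stop.

```bash
python3 -m inch '[[0,0,0,0,0,0.06,1],[0,0,0,0,0,0,1],[0,0,0,0,0,0,1],[0,0,0,0,0,0,1]]' | head -4
python3 -m inch '[[0,0,0,0,0,0.06,1],[0,0,0,0,0,0,1],[0,0,0,0,0,0,1],[0,0,0,0,0,0,1]]' | head -4
python3 -m inch '[[0,0,0,0,0,0.04,1],[0,0,0,0,0,0,1],[0,0,0,0,0,0,1],[0,0,0,0,0,0,1]]' | head -6
```

```text
clock: 14.23
eef_pos: [529.2, -249.8, 130.2]
tcp_rot: [-3.141, 0.002, 2.817]
contact_force: [-2.5, 0.3, 9.2]
clock: 14.57
eef_pos: [529.4, -249.9, 129.5]
tcp_rot: [-3.141, 0.002, 2.817]
contact_force: [-4.7, 0.9, 18.1]
clock: 14.9
eef_pos: [529.5, -250.0, 129.3]
tcp_rot: [-3.141, 0.003, 2.817]
contact_force: [-6.8, 1.1, 25.5]
opening: 0.235
grasp_force: 92.0
```

The stop is reached: force climbs from 18 to 25 N with only 0.2 mm of motion and no slip. I'll let it settle, check once and hand in.

```bash
python3 -m inch '[[0,0,0,0,0,0,1],[0,0,0,0,0,0,1],[0,0,0,0,0,0,1],[0,0,0,0,0,0,1],[0,0,0,0,0,0,1],[0,0,0,0,0,0,1]]' | head -6
python3 - <<'E'
from h import *
from scipy.optimize import least_squares
S=world(save('scene','sc7')).reshape(-1,3)
s=S[(np.linalg.norm(S[:,:2]-[526,-251],axis=1)<31)&(S[:,2]<95)&(S[:,2]>58)]
o=least_squares(lambda c:np.linalg.norm(s-c,axis=1)-30,[526,-251,68],loss='soft_l1'); print('ball centre',o.x.round(1),'seated-at-stop z 68.4')
ok=abs(o.x[2]-68.4)<3.5 and np.hypot(o.x[0]-528,o.x[1]+252)<5; print(ok)
if ok: print(r.sign_off())
E
```

```text
clock: 15.4
eef_pos: [529.5, -250.0, 129.3]
tcp_rot: [-3.141, 0.003, 2.817]
contact_force: [-6.1, 1.7, 25.5]
opening: 0.236
grasp_force: 92.0
ball centre [ 526.  -250.9   68. ] seated-at-stop z 68.4
True
the job is handed in; nothing more can be done
None
```

I handed the job in at about 15.5 s: the plug is home, and the steel ball is seated stem-up in the ring, pressed to the bottom stop and still gripped; no verdict came back.

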